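# Brush off the sandwich toaster and hold its lid open

## Robot

A 7-joint arm with a two-finger parallel gripper is mounted at the origin on the work surface. World frame = base frame: x ahead of the robot, y to its left, z up, the work surface at z = 0. Lengths are in m, angles in rad, forces in N, time in s.
With the tool pointing down it reaches from about 0.425 to 0.875 m from the base axis. Payload 4.7 kg.
Tool frame: the origin (TCP) lies between the finger pads; the fingertips stand 11 mm ahead of it and the grasp point (between the pads) lies 8 mm behind it; z points along the fingers, y is the line along which they close (so a half turn about z gives the same grasp; the last joint's range is limited). The gripper opens to 85 mm and grips with 20 to 120 N. Pads are 22 mm wide; open, the fingers measure 114 mm over their backs; the gripper's body (76 mm by 85 mm) begins 54 mm behind the grasp point. The pads swing forward as they close: fully open they stand 13 mm farther back than shut.
Start: joints at [1.316, 0.321, -0.07, 1.45, 0.023, 1.371, -0.057], TCP at [0.173, -0.627, 0.242] pointing down, gripper open.
Joint ranges: [-2.86, 2.86], [-0.3, 2.09], [-1.38, 1.24], [0.06, 2.45], [-1.56, 4.7], [0.09, 2.05], [-2.69, 2.69]. Speed limits (rad/s): [2.57, 2.57, 3.14, 3.14, 3.14, 3.14, 3.14].

## Interface

Orientations are given as a rotation vector (axis times angle).
In Python, from cell import env gives the robot as it stands. The module is installed in compiled form; this text tells all that it offers.
- The arm moves only by the tool jog_arm, never from a script. Its argument "deltas" is a list of rows, each an object with "claw": the closure, from 0 (fully open) to 1 (shut); "translation": the shift along the tool's x, y, z in mm, a list of three; "turn": the turn about the tool's z in rad. A call has 1 to 12 rows; each row shifts and turns the commanded pose from where the row before left it, along the tool's axes as they then stand; what a row does not reach is not made up. A row lasts 1/12 s, in which the tool goes at most 41.7 mm and 7.16 degrees, less where a joint would pass 70% of its speed; a pose out of reach is approached as far as the arm can. A call with a gripper value outside its range is refused whole. The fingers move at their own pace and stop on an object; "squeeze" is the grip in N (left out, the last holds). Time passes only in rows, so rows that do not move let the fingers close. It gives the time, the measured TCP pose, the force, the opening and the grip force at its end, in the units of the state.
- env.get_obs(): the state, without advancing time (a new reading comes with each control period).
- env.grab_frame(name): name is "scene" or "top" or "wrist"; returns a dict with "pixels" (400x640x3 uint8, blue, green, red), "intrinsics" (3x3 intrinsics, pixels), "R" (3x3) and "t" (3): a world point X has camera coordinates R X + t. Camera axes: x right, y down, z forward; pixel columns grow to the right and rows downward; lengths in m; the calibration is good to about 2 mm. A picture is of the moment at which its call begins. There is no depth.
- env.hand_in(): hands the job in; it is judged then, once.
Trained networks look in the newest picture that a camera, given by its name, has taken for a name from the list of things; names that differ only in an ending like _2 or _b are one class to them, and where a whole thing is asked for, a point or a joint stands for the part that bears it (a point fixed in the world has none). Each returns a list of dicts, best first, with "p" (0 to 1); they miss things now and then, are a little off and sometimes report something else, mostly with a low value. They report only what shows in the picture. A call takes as long as a camera call. They do not tell look-alikes from the thing itself.
- env.silhouettes(camera, target): "pixels" (400x640 bool, what is visible of it) and "box" ([centre column, centre row, width, height] in pixels, round what is visible of it).
- env.place_of(camera, target): "point" ([column, row] in pixels: a listed point, or the origin of a listed thing).
The state is a dict: "time_s": time; "joint_positions": joint angles; "joint_vel": joint speeds; "effort": joint torques, N m; "ee_pos": TCP position; "orientation": TCP orientation; "contact_force": force on the tool from outside, world axes, zero at the start; "moment": the same for the moment, N m; "width": opening from 0.0 (shut) to 1.0 (fully open); "gripper_force": force on a finger pad.
Only numpy, scipy, OpenCV 4.12 (cv2) and the standard library are available. Lean on these libraries where they do the work, as an engineer would, in place of code of your own. Each camera call takes 0.05 s, during which the arm holds its last target. There are 200 camera calls.

## Task

Dry bread ends are lying on the shut lid of the sandwich toaster: with the bench brush, not with your fingers, sweep them all off the lid into the baking tray that stands against the toaster's side, then set the brush down on the bare counter and let go of it. Then take the toaster's lid by its handle, lift it open to 60 degrees and keep holding it still there by the handle so that the cook can fill the toaster: it falls shut when let go, so finish while you are holding it. Leave the other things on the counter alone.

Things in the scene. Friction and masses are not known exactly. Their poses are not given: they have to be found in the camera images.
- toaster: Sandwich toaster, fixed on the counter: black plastic base 219 (x) x 216 (y) x 46 mm high with its two hinge posts at the back (up to 66 mm high). The origin is on the counter under the centre; its x axis points from the handle side (front) to the hinge side (back), y to its left, z up. The lid lies on top.
- lid_top (a point): Point at the centre of the flat steel top of the shut lid, 88 mm above the counter; same axes as the toaster; fixed (does not turn with the lid). The lid is 225 mm (x) x 240 mm (y), so it overhangs the base by 12 mm at each side. The bread lies within 50 mm (x) and 60 mm (y) of this point, by its centres.
- lid_hinge (a point): Centre of the hinge axis at the toaster's back, 52 mm above the counter, 117 mm behind lid_top; the axis lies along the toaster's y. Fixed point.
- lid_grip (a point): Grip point on the lid's handle, turning with the lid: a black plastic bar at the middle of the lid's front edge, 32 mm wide (y), 20 mm thick (z), reaching 82 mm out. The point is mid-bar, 52 mm out from the lid's edge; when shut 281.5 mm in front of the hinge axis and 12 mm above it (64 mm above the counter). A fixed stub under it: 22 mm wide, 41 mm out, top 38 mm above the counter.
- lid (a joint): Opening angle of the lid in rad: 0 shut, 1.047 = 60 degrees, stop at 1.48. Lid with handle about 0.7 kg, gravity only: it falls shut from any angle when let go; lifting at the handle takes about 3 N.
- tray: Low aluminium baking tray 270 (x) x 190 (y) x 28 mm high, 3 mm wall and floor, fixed. It stands alongside the toaster, either at its left or at its right, with its long rim tucked 3 to 8 mm under the overhanging edge of the lid. Origin on the counter under its centre; x along its long side, parallel to the toaster's x.
- brush_grip (a point): Grip point of the bench brush, standing on its bristles beside the toaster, opposite the tray. Wooden head 160 (x) x 30 (y) x 26 mm over stiff tan bristles 40 mm long (156 x 26 mm); a 22 mm wide handle goes on 109 mm from the head to -x. 150 g. The point is mid-height in the head's wood, 53 mm above the bristle ends, 20 mm from the head's middle towards the handle; z up.
- bread1_mid (a point): Centre of dry bread end no. 1: a chunk about 34-38 x 28-30 x 24-26 mm, 12 g, brown crust with one pale cut face, lying on the lid at the start.
- bread2_mid (a point): Centre of dry bread end no. 2: a chunk about 34-38 x 28-30 x 24-26 mm, 12 g, brown crust with one pale cut face, lying on the lid at the start.
- bread3_mid (a point): Centre of dry bread end no. 3: a chunk about 34-38 x 28-30 x 24-26 mm, 12 g, brown crust with one pale cut face, lying on the lid at the start.
- bread4_mid (a point): Centre of dry bread end no. 4: a chunk about 34-38 x 28-30 x 24-26 mm, 12 g, brown crust with one pale cut face, lying on the lid at the start.
- mixer_mid (a point): Centre of the steel hand mixer standing on its heel (92 x 82 x 185 mm; beaters reach 190 mm out to its +x at 150 mm height, black grip at its -x side). Leave alone.
- jug_mid (a point): Centre of the glass measuring jug, 110 mm wide, 126 mm high, handle to its -x. Leave alone.
- spatula_mid (a point): Green silicone spatula with a wooden handle lying across in front of the toaster, 285 mm long, 17 mm high. Leave alone.
- bowl_mid (a point): Centre of the wooden bowl, 180 mm wide, 65 mm high. Leave alone.
- jar_mid (a point): Centre of the clear plastic jar with a white screw lid, 80 mm wide, 125 mm high. Leave alone.
Not all that is in view belongs to the job. What is shaped like the part that bears bread4_mid but blue or purple is not meant.

How it is judged:
By the outcome, as a careful person would: the job done as asked, in the order asked, and still so for the second after the job is handed in, while the arm keeps its last pose, push and grip.
It also fails if it takes over 58 s, if anything falls off the work surface, if the arm or the gripper's body presses on something with over 40 N, if the wrist force passes 120 N, or if a joint passes its speed limit or range.

## Working session

There is one attempt and no reset: what is moved stays moved. The work goes in short steps, Python scripts to look and compute and a tool call to move; the robot and the scene stay as the last step left them, time stands still between calls to the robot, and variables do not carry over. Pictures are saved under pics/ and viewed, at most 10 in all, crops included, and the job is handed in when it is done.

Besides the shell and the picture viewer there is one more tool, called after ">>>" by a JSON object that holds its "op" and its "data", one argument or row to a line. jog_arm: Moves the arm, as the interface text tells. Its arguments: {"type":"object","properties":{"deltas":{"type":"array","items":{"type":"object","properties":{"claw":{"type":"number"},"translation":{"type":"array","items":{"type":"number"}},"turn":{"type":"number"}}}},"squeeze":{"type":"number"}},"required":["deltas"]}

```bash
mkdir -p pics
cat > h.py <<'E'
import numpy as np, cv2
from cell import env
from scipy.spatial.transform import Rotation as Rot
def ray(f,px):
    d=f["R"].T@(np.linalg.inv(f["intrinsics"])@np.array([px[0],px[1],1.])); return -f["R"].T@f["t"], d/np.linalg.norm(d)
def atz(f,px,z):
    c,d=ray(f,px); return c+d*(z-c[2])/d[2]
def tri(rs):
    A=sum(np.eye(3)-np.outer(d,d) for c,d in rs); b=sum((np.eye(3)-np.outer(d,d))@c for c,d in rs)
    return np.linalg.solve(A,b)
def proj(f,X):
    p=f["intrinsics"]@(f["R"]@np.asarray(X)+f["t"]); return p[:2]/p[2]
E
python3 - <<'E'
from h import *
np.set_printoptions(precision=3,suppress=True)
F={}
for c in ["scene","top"]:
    F[c]=env.grab_frame(c); cv2.imwrite(f"pics/{c}0.png",F[c]["pixels"])
Z=dict(toaster=0,lid_top=.088,lid_hinge=.052,lid_grip=.064,tray=0,brush_grip=.053,bread1_mid=.1,jug_mid=.063,mixer_mid=.09,spatula_mid=.008,bowl_mid=.03,jar_mid=.06)
for n,z in Z.items():
    for c in F:
        for r in env.place_of(c,n)[:5]: print(n,c,round(r["p"],2),np.round(r["point"]),atz(F[c],r["point"],z))
s=env.get_obs(); print(s["time_s"],s["ee_pos"],s["orientation"],s["contact_force"])
print(Rot.from_rotvec(s["orientation"]).as_matrix())
E
```

```text
toaster scene 0.8 [311. 222.] [0.591 0.009 0.   ]
toaster top 0.62 [313. 207.] [0.604 0.019 0.   ]
toaster top 0.57 [448. 299.] [ 0.305 -0.418  0.   ]
lid_top scene 0.59 [311. 206.] [0.598 0.012 0.088]
lid_top scene 0.38 [470. 184.] [0.343 0.415 0.088]
lid_top top 0.75 [313. 208.] [0.586 0.019 0.088]
lid_top top 0.26 [484. 241.] [ 0.482 -0.519  0.088]
lid_hinge scene 0.79 [292. 241.] [ 0.706 -0.001  0.052]
lid_hinge top 0.68 [317. 174.] [0.707 0.007 0.052]
lid_grip scene 0.93 [336. 171.] [0.425 0.025 0.064]
lid_grip scene 0.67 [295. 207.] [ 0.601 -0.037  0.064]
lid_grip top 0.78 [312. 256.] [0.433 0.022 0.064]
lid_grip top 0.71 [302. 187.] [0.657 0.055 0.064]
tray scene 0.88 [372. 253.] [0.626 0.211 0.   ]
tray top 0.93 [252. 202.] [0.62  0.224 0.   ]
brush_grip scene 0.94 [257. 181.] [ 0.544 -0.187  0.053]
brush_grip scene 0.74 [298. 207.] [ 0.589 -0.033  0.053]
brush_grip scene 0.52 [510. 234.] [0.453 0.559 0.053]
brush_grip scene 0.23 [329. 198.] [0.525 0.04  0.053]
brush_grip top 0.62 [378. 217.] [ 0.562 -0.191  0.053]
bread1_mid scene 0.75 [359. 173.] [0.437 0.1   0.1  ]
bread1_
[... 283 characters left out ...]
296.] [0.307 0.418 0.063]
mixer_mid scene 0.62 [507. 234.] [0.485 0.544 0.09 ]
mixer_mid top 0.82 [143. 239.] [0.481 0.551 0.09 ]
spatula_mid scene 0.86 [359. 174.] [0.357 0.081 0.008]
spatula_mid top 0.84 [294. 283.] [0.351 0.079 0.008]
bowl_mid scene 0.94 [167. 146.] [ 0.502 -0.535  0.03 ]
bowl_mid top 0.95 [487. 242.] [ 0.487 -0.546  0.03 ]
jar_mid scene 0.97 [228. 113.] [ 0.31  -0.406  0.06 ]
jar_mid top 0.88 [448. 298.] [ 0.305 -0.404  0.06 ]
jar_mid top 0.56 [486. 241.] [ 0.485 -0.532  0.06 ]
jar_mid top 0.2 [325. 194.] [ 0.635 -0.019  0.06 ]
1.3 [ 0.173 -0.627  0.242] [ 3.113  0.421 -0.   ] [ 0.005 -0.071 -0.681]
[[ 0.964  0.266 -0.   ]
 [ 0.266 -0.964 -0.   ]
 [-0.     0.    -1.   ]]
```

View images.

Run:
```python
import cv2
a=cv2.imread("pics/top0.png")[140:310,120:520]; b=cv2.imread("pics/scene0.png")[90:300,140:540]
cv2.imwrite("pics/a1.png",cv2.resize(a,None,fx=2,fy=2,interpolation=cv2.INTER_CUBIC));cv2.imwrite("pics/b1.png",cv2.resize(b,None,fx=2,fy=2,interpolation=cv2.INTER_CUBIC))
```

```text
(no output)
```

View pics/a1.png

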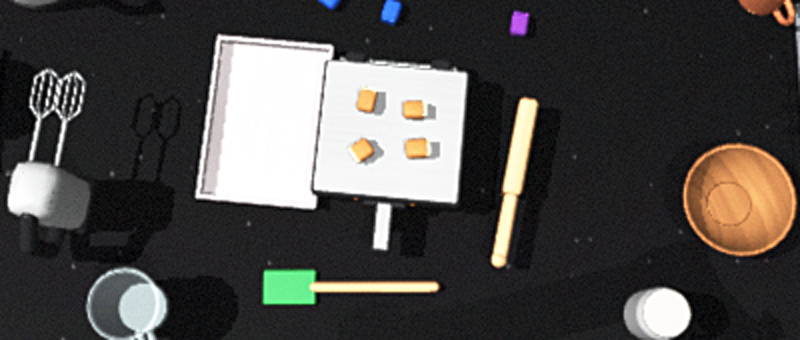

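View pics/b1.png

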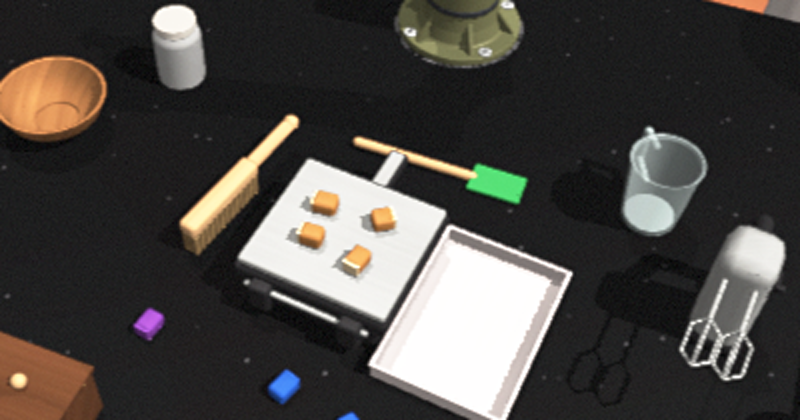

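The picture shows four brown bread ends with pale cut faces on the lid (crop a1: (367,100), (414,108), (361,150), (418,148)). Three loose cubes lie behind the toaster, blue at about (330,2) and (391,11) and purple at (519,23); they are the look-alikes and not meant. The tray is on the left (+y) and the brush on the right at (517,150), with its handle to the front. Next I measure the yaws and positions.

Run:
```python
from h import *
np.set_printoptions(precision=4,suppress=True)
F={c:env.grab_frame(c) for c in ["scene","top"]}
for c,n,z in [("top","lid",.088),("top","brush_grip",.066),("top","lid_grip",.088),("scene","brush_grip",.066),("scene","lid",.088),("top","tray",.028),("top","bread1_mid",.113)]:
    for r in env.silhouettes(c,n)[:5]:
        m=r["pixels"].astype(np.uint8)
        if m.sum()<20: continue
        ct=max(cv2.findContours(m,0,cv2.CHAIN_APPROX_NONE)[0],key=len)[:,0]
        P=np.array([atz(F[c],p,z)[:2] for p in ct.astype(float)])
        (cx,cy),(w,h),a=cv2.minAreaRect((P*1000).astype(np.float32))
        print(n,c,round(r["p"],2),int(m.sum()),np.array(r["box"]).round(),"rect",round(cx),round(cy),round(w),round(h),"ang",round(a,1))
        if "brush" in n and c=="top":
            l=cv2.boxPoints(((cx,cy),(w,h),a)); print(l)
# lid: steel threshold in top image
g=F["top"]["pixels"]
```

```text
lid top 0.61 4943 [315. 219.  79.  98.] rect 551 16 237 303 ang 85.3
brush_grip top 0.63 658 [377. 231.  23.  85.] rect 518 -183 30 271 ang 78.6
[[ 381.7281 -171.2873]
 [ 647.4001 -224.9452]
 [ 653.3163 -195.6526]
 [ 387.6443 -141.9947]]
brush_grip top 0.15 1276 [184. 297.  47.  43.] rect 313 413 147 111 ang 66.0
[[232.018  368.6143]
 [333.5307 323.4994]
 [393.2388 457.8482]
 [291.7261 502.9632]]
lid_grip top 0.69 4942 [315. 220.  80.  99.] rect 551 15 237 303 ang 85.0
brush_grip scene 0.96 1129 [260. 181.  58.  69.] rect 544 -169 61 304 ang 79.5
lid scene 0.94 5167 [312. 214. 108.  99.] rect 576 23 241 312 ang 85.4
tray top 0.73 4573 [252. 201.  65.  85.] rect 622 223 196 277 ang 85.2
bread1_mid top 0.56 82 [329. 213.  13.   9.] rect 561 -29 25 31 ang 0.4
```

>>> {"op": "jog_arm", "data": {
  "deltas": [
    {"claw":0,"translation":[0,0,0],"turn":0.117},
    {"claw":0,"translation":[0,0,0],"turn":0.117},
    {"claw":0,"translation":[0,0,0],"turn":0.117},
    {"claw":0,"translation":[0,0,0],"turn":0.117},
    {"claw":0,"translation":[16,-28,0],"turn":0},
    {"claw":0,"translation":[16,-28,0],"turn":0},
    {"claw":0,"translation":[16,-28,0],"turn":0},
    {"claw":0,"translation":[16,-28,0],"turn":0},
    {"claw":0,"translation":[16,-28,0],"turn":0},
    {"claw":0,"translation":[16,-28,0],"turn":0},
    {"claw":0,"translation":[16,-28,0],"turn":0},
    {"claw":0,"translation":[16,-28,0],"turn":0}
  ],
  "squeeze": 60
}}

```text
time_s: 2.75
ee_pos: [0.3432, -0.4312, 0.2426]
orientation: [3.125, -0.312, 0.0]
contact_force: [0.9, -0.5, -0.1]
width: 1.001
gripper_force: 0.0
```

>>> {"op": "jog_arm", "data": {
  "deltas": [
    {"claw":0,"translation":[16,-28,0],"turn":0},
    {"claw":0,"translation":[16,-28,0],"turn":0},
    {"claw":0,"translation":[16,-28,0],"turn":0},
    {"claw":0,"translation":[16,-28,0],"turn":0},
    {"claw":0,"translation":[16,-28,0],"turn":0},
    {"claw":0,"translation":[16,-28,0],"turn":0},
    {"claw":0,"translation":[16,-28,0],"turn":0},
    {"claw":0,"translation":[16,-28,0],"turn":0},
    {"claw":0,"translation":[16,-28,0],"turn":0},
    {"claw":0,"translation":[14,-27,0],"turn":0},
    {"claw":0,"translation":[0,0,0],"turn":0},
    {"claw":0,"translation":[0,0,0],"turn":0}
  ]
}}

```text
time_s: 3.75
ee_pos: [0.5535, -0.1878, 0.2423]
orientation: [-3.126, 0.305, -0.0]
contact_force: [0.2, -0.5, 0.4]
width: 1.002
gripper_force: 0.0
```

Run:
```python
from h import *
np.set_printoptions(precision=4,suppress=True)
F=env.grab_frame("wrist"); cv2.imwrite("pics/w1.png",F["pixels"])
for r in env.place_of("wrist","brush_grip")[:3]: print(r["p"],r["point"],atz(F,r["point"],.053))
for r in env.silhouettes("wrist","brush_grip")[:2]:
    m=r["pixels"].astype(np.uint8); ct=max(cv2.findContours(m,0,1)[0],key=len)[:,0]
    P=np.array([atz(F,p,.066)[:2]*1000 for p in ct.astype(float)],np.float32); q=cv2.minAreaRect(P); print(r["p"],r["box"],q,cv2.boxPoints(q).tolist())
```

```text
0.86 [323.5, 172.9] [ 0.5623 -0.1935  0.053 ]
0.68 [324.6, 193.5, 24.8, 234.7] ((523.8944702148438, -184.889892578125), (29.569988250732422, 269.6881408691406), 78.51276397705078) [[388.8070373535156, -172.5245819091797], [653.0930786132812, -226.2328643798828], [658.98193359375, -197.2552032470703], [394.69586181640625, -143.5469207763672]]
```

View pics/w1.png

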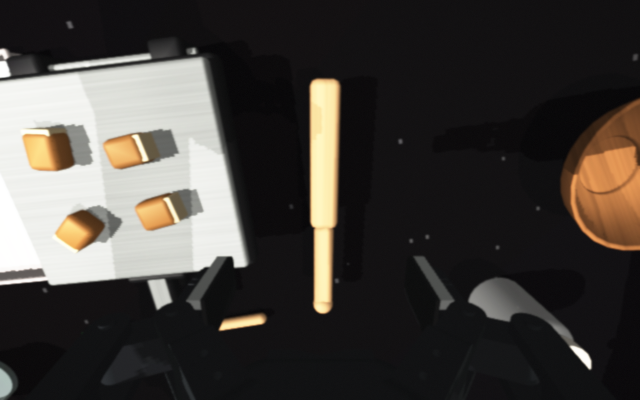

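The wrist picture shows the brush upright in the view, with its head at (324,80–228), centred between the fingers. The four breads are on the lid at the left, and the space beside the brush is clear. I go down and grip it.

>>> {"op": "jog_arm", "data": {
  "deltas": [
    {"claw":0,"translation":[3,2,30],"turn":0},
    {"claw":0,"translation":[0,0,35],"turn":0},
    {"claw":0,"translation":[0,0,35],"turn":0},
    {"claw":0,"translation":[0,0,35],"turn":0},
    {"claw":0,"translation":[0,0,30],"turn":0},
    {"claw":0,"translation":[0,0,20],"turn":0},
    {"claw":0,"translation":[0,0,9],"turn":0},
    {"claw":0,"translation":[0,0,0],"turn":0},
    {"claw":1,"translation":[0,0,0],"turn":0},
    {"claw":1,"translation":[0,0,0],"turn":0},
    {"claw":1,"translation":[0,0,0],"turn":0},
    {"claw":1,"translation":[0,0,0],"turn":0}
  ]
}}

```text
time_s: 4.9
ee_pos: [0.5561, -0.1933, 0.05]
orientation: [3.125, -0.313, 0.004]
contact_force: [-0.3, -0.2, 0.0]
width: 0.454
gripper_force: 0.0
```

>>> {"op": "jog_arm", "data": {
  "deltas": [
    {"claw":1,"translation":[0,0,0],"turn":0},
    {"claw":1,"translation":[0,0,0],"turn":0},
    {"claw":1,"translation":[0,0,0],"turn":0},
    {"claw":1,"translation":[0,0,0],"turn":0}
  ]
}}

```text
time_s: 5.23
ee_pos: [0.556, -0.1929, 0.0498]
orientation: [3.125, -0.312, 0.003]
contact_force: [-1.6, 1.3, 6.9]
width: 0.339
gripper_force: 60.1
```

>>> {"op": "jog_arm", "data": {
  "deltas": [
    {"claw":1,"translation":[0,0,-10],"turn":0},
    {"claw":1,"translation":[0,0,-25],"turn":0},
    {"claw":1,"translation":[0,0,-30],"turn":0},
    {"claw":1,"translation":[0,0,-30],"turn":0},
    {"claw":1,"translation":[0,0,-17],"turn":0},
    {"claw":1,"translation":[0,0,0],"turn":-0.058},
    {"claw":1,"translation":[0,0,0],"turn":-0.058},
    {"claw":1,"translation":[0,-25,0],"turn":0},
    {"claw":1,"translation":[-1,-30,0],"turn":0},
    {"claw":1,"translation":[-2,-30,0],"turn":0},
    {"claw":1,"translation":[0,-18,0],"turn":0},
    {"claw":1,"translation":[0,0,0],"turn":0}
  ]
}}

```text
time_s: 6.23
ee_pos: [0.5606, -0.0834, 0.1607]
orientation: [-3.137, 0.118, 0.0]
contact_force: [0.8, 0.8, -0.7]
width: 0.345
gripper_force: 59.7
```

Run:
```python
from h import *
np.set_printoptions(precision=4,suppress=True)
for c in ["scene"]:
    F=env.grab_frame(c); cv2.imwrite("pics/s2.png",cv2.resize(F["pixels"][90:300,200:480],None,fx=2.8,fy=2.8,interpolation=cv2.INTER_CUBIC))
s=env.get_obs(); print(s["ee_pos"],s["orientation"],s["width"],s["contact_force"])
```

```text
[ 0.5605 -0.0866  0.1606] [-3.1385  0.1222  0.0003] 0.34212614791249935 [-0.0667  0.1449 -1.1692]
```

View pics/s2.png

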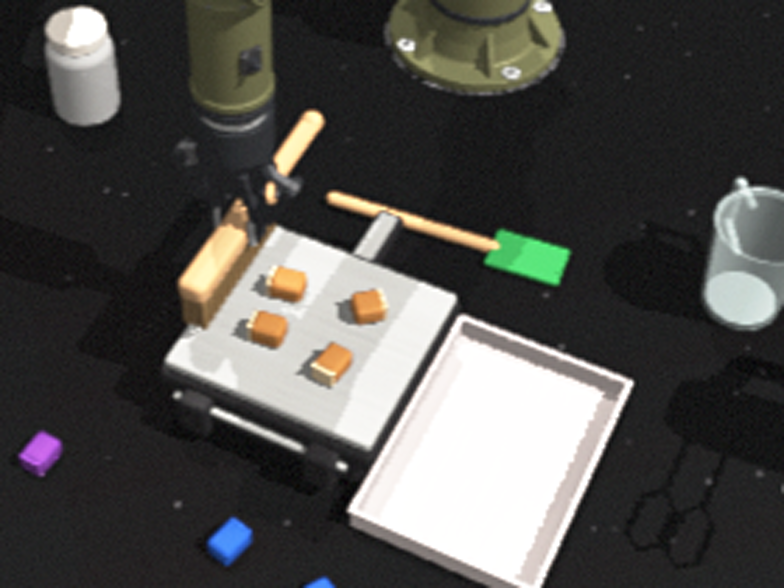

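The brush is held level, at crop (215,270), right of the breads and parallel to the lid edge. The handle end is clear, so I lower it and sweep.

>>> {"op": "jog_arm", "data": {
  "deltas": [
    {"claw":1,"translation":[0,0,12],"turn":0},
    {"claw":1,"translation":[0,0,9],"turn":0},
    {"claw":1,"translation":[0,0,0],"turn":0},
    {"claw":1,"translation":[0,-6,0],"turn":0},
    {"claw":1,"translation":[0,-11,0],"turn":0},
    {"claw":1,"translation":[0,-11,0],"turn":0},
    {"claw":1,"translation":[0,-11,0],"turn":0},
    {"claw":1,"translation":[0,-11,0],"turn":0},
    {"claw":1,"translation":[0,-11,0],"turn":0},
    {"claw":1,"translation":[0,-11,0],"turn":0},
    {"claw":1,"translation":[0,-11,0],"turn":0},
    {"claw":1,"translation":[0,-11,0],"turn":0}
  ]
}}

```text
time_s: 7.28
ee_pos: [0.5685, 0.005, 0.1393]
orientation: [3.139, -0.13, 0.0]
contact_force: [-0.1, -0.9, -3.1]
width: 0.345
gripper_force: 59.8
```

>>> {"op": "jog_arm", "data": {
  "deltas": [
    {"claw":1,"translation":[0,-11,0],"turn":0},
    {"claw":1,"translation":[0,-11,0],"turn":0},
    {"claw":1,"translation":[0,-11,0],"turn":0},
    {"claw":1,"translation":[0,-11,0],"turn":0},
    {"claw":1,"translation":[0,-11,0],"turn":0},
    {"claw":1,"translation":[0,-11,0],"turn":0},
    {"claw":1,"translation":[0,-11,0],"turn":0},
    {"claw":1,"translation":[0,-11,0],"turn":0},
    {"claw":1,"translation":[0,-11,0],"turn":0},
    {"claw":1,"translation":[0,-11,0],"turn":0},
    {"claw":1,"translation":[0,-11,0],"turn":0},
    {"claw":1,"translation":[0,-11,0],"turn":0}
  ]
}}

```text
time_s: 8.28
ee_pos: [0.5794, 0.1366, 0.1392]
orientation: [-3.139, 0.13, 0.0]
contact_force: [-0.0, 0.4, -1.3]
width: 0.339
gripper_force: 59.8
```

>>> {"op": "jog_arm", "data": {
  "deltas": [
    {"claw":1,"translation":[0,-11,0],"turn":0},
    {"claw":1,"translation":[0,-11,0],"turn":0},
    {"claw":1,"translation":[0,-5,0],"turn":0},
    {"claw":1,"translation":[0,0,0],"turn":0},
    {"claw":1,"translation":[0,0,-15],"turn":0},
    {"claw":1,"translation":[0,0,-25],"turn":0},
    {"claw":1,"translation":[0,0,-10],"turn":0}
  ]
}}

```text
time_s: 8.87
ee_pos: [0.5829, 0.162, 0.1918]
orientation: [-3.139, 0.132, -0.005]
contact_force: [-0.0, 0.8, -0.2]
width: 0.342
gripper_force: 59.8
```

Run:
```python
from h import *
F=env.grab_frame("scene"); cv2.imwrite("pics/s3.png",cv2.resize(F["pixels"][90:300,200:480],None,fx=2.8,fy=2.8,interpolation=cv2.INTER_CUBIC))
s=env.get_obs(); print(s["ee_pos"],s["orientation"],s["width"],s["contact_force"])
```

```text
[0.58377237 0.16236339 0.19341632] [-3.13778202  0.13215404 -0.00962692] 0.34214662036556237 [0.72682633 0.63991591 1.05830402]
```

View pics/s3.png

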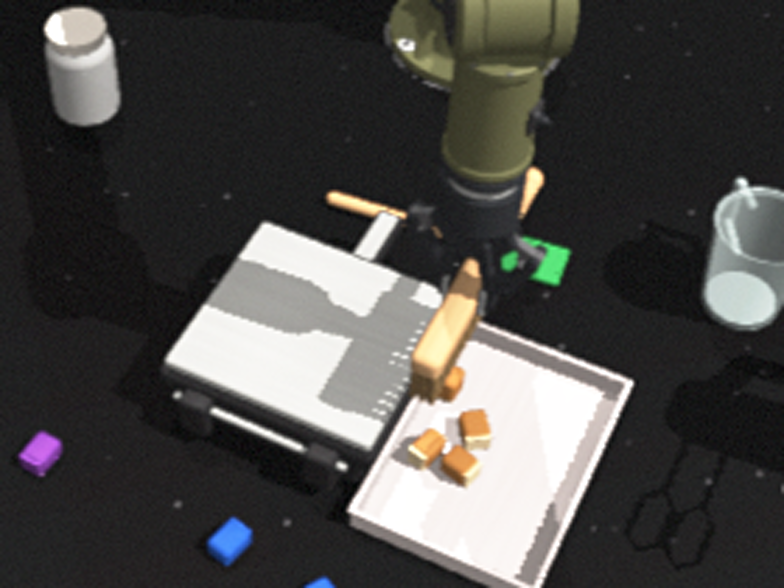

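All four breads lie in the tray, at crop (452,383), (476,428), (427,449) and (461,465), and the lid is clean. I take the brush back to its old place on the bare counter.

>>> {"op": "jog_arm", "data": {
  "deltas": [
    {"claw":1,"translation":[0,18,0],"turn":0},
    {"claw":1,"translation":[0,32,0],"turn":0},
    {"claw":1,"translation":[0,34,0],"turn":0},
    {"claw":1,"translation":[0,34,0],"turn":0},
    {"claw":1,"translation":[0,34,0],"turn":0},
    {"claw":1,"translation":[0,34,0],"turn":0},
    {"claw":1,"translation":[0,34,0],"turn":0},
    {"claw":1,"translation":[0,34,0],"turn":0},
    {"claw":1,"translation":[0,34,0],"turn":0},
    {"claw":1,"translation":[0,34,0],"turn":0},
    {"claw":1,"translation":[2,24,0],"turn":0},
    {"claw":1,"translation":[0,10,0],"turn":0}
  ]
}}

```text
time_s: 9.92
ee_pos: [0.5524, -0.1988, 0.1883]
orientation: [3.136, -0.142, -0.002]
contact_force: [-0.6, -0.2, -1.2]
width: 0.341
gripper_force: 59.9
```

>>> {"op": "jog_arm", "data": {
  "deltas": [
    {"claw":1,"translation":[0,0,0],"turn":0},
    {"claw":1,"translation":[0,0,20],"turn":0},
    {"claw":1,"translation":[0,0,30],"turn":0},
    {"claw":1,"translation":[0,0,30],"turn":0},
    {"claw":1,"translation":[0,0,30],"turn":0},
    {"claw":1,"translation":[0,0,20],"turn":0},
    {"claw":1,"translation":[0,0,8],"turn":0},
    {"claw":1,"translation":[0,0,0],"turn":0}
  ]
}}

```text
time_s: 10.58
ee_pos: [0.5534, -0.1893, 0.0507]
orientation: [-3.137, 0.126, 0.005]
contact_force: [0.7, -0.7, -0.6]
width: 0.342
gripper_force: 60.2
```

>>> {"op": "jog_arm", "data": {
  "deltas": [
    {"claw":1,"translation":[0,0,1],"turn":0},
    {"claw":1,"translation":[0,0,0.5],"turn":0},
    {"claw":1,"translation":[0,0,0],"turn":0}
  ]
}}

```text
time_s: 10.83
ee_pos: [0.5545, -0.1919, 0.0502]
orientation: [-3.139, 0.129, -0.001]
contact_force: [0.1, 0.2, -1.1]
width: 0.342
gripper_force: 60.2
```

>>> {"op": "jog_arm", "data": {
  "deltas": [
    {"claw":1,"translation":[0,0,0.7],"turn":0},
    {"claw":1,"translation":[0,0,0],"turn":0},
    {"claw":1,"translation":[0,0,0],"turn":0}
  ]
}}

```text
time_s: 11.08
ee_pos: [0.5545, -0.1925, 0.0495]
orientation: [-3.139, 0.131, -0.001]
contact_force: [1.3, 1.5, -0.8]
width: 0.342
gripper_force: 60.3
```

>>> {"op": "jog_arm", "data": {
  "deltas": [
    {"claw":1,"translation":[0,0,0.7],"turn":0},
    {"claw":1,"translation":[0,0,0.5],"turn":0},
    {"claw":1,"translation":[0,0,0],"turn":0}
  ]
}}

```text
time_s: 11.33
ee_pos: [0.5545, -0.1925, 0.0494]
orientation: [3.139, -0.131, 0.001]
contact_force: [-2.1, 1.9, 6.8]
width: 0.337
gripper_force: 61.3
```

Contact. I let go and rise.

>>> {"op": "jog_arm", "data": {
  "deltas": [
    {"claw":0.6,"translation":[0,0,0],"turn":0},
    {"claw":0.3,"translation":[0,0,0],"turn":0},
    {"claw":0,"translation":[0,0,0],"turn":0},
    {"claw":0,"translation":[0,0,0],"turn":0},
    {"claw":0,"translation":[0,0,0],"turn":0},
    {"claw":0,"translation":[0,0,0],"turn":0},
    {"claw":0,"translation":[0,0,-10],"turn":0},
    {"claw":0,"translation":[0,0,-30],"turn":0},
    {"claw":0,"translation":[0,0,-35],"turn":0},
    {"claw":0,"translation":[0,0,-35],"turn":0},
    {"claw":0,"translation":[0,0,-35],"turn":0},
    {"claw":0,"translation":[0,0,-5],"turn":0}
  ]
}}

```text
time_s: 12.33
ee_pos: [0.5576, -0.1934, 0.2061]
orientation: [3.135, -0.13, 0.018]
contact_force: [1.7, 0.3, 0.4]
width: 1.0
gripper_force: 0.0
```

>>> {"op": "jog_arm", "data": {
  "deltas": [
    {"claw":0,"translation":[-16.5,-26,0],"turn":0},
    {"claw":0,"translation":[-16.5,-26,0],"turn":0},
    {"claw":0,"translation":[-16.5,-26,0],"turn":0},
    {"claw":0,"translation":[-16.5,-26,0],"turn":0},
    {"claw":0,"translation":[-16.5,-26,0],"turn":0},
    {"claw":0,"translation":[-16.5,-26,0],"turn":0},
    {"claw":0,"translation":[-16.5,-26,0],"turn":0},
    {"claw":0,"translation":[-16.5,-25,0],"turn":0},
    {"claw":0,"translation":[0,0,0],"turn":0},
    {"claw":0,"translation":[0,0,0],"turn":0}
  ]
}}

```text
time_s: 13.17
ee_pos: [0.4394, 0.0258, 0.1987]
orientation: [3.137, -0.125, 0.003]
contact_force: [0.8, -1.3, -0.1]
width: 1.002
gripper_force: 0.0
```

Run:
```python
from h import *
np.set_printoptions(precision=4,suppress=True)
for c in ["wrist","top","scene"]:
    F=env.grab_frame(c); cv2.imwrite(f"pics/{c}4.png",F["pixels"])
    for n,z in [("lid_grip",.064),("lid_hinge",.052)]:
        for r in env.place_of(c,n)[:2]: print(c,n,round(r["p"],2),np.round(r["point"]),atz(F,r["point"],z))
a=cv2.imread("pics/wrist4.png"); b=cv2.imread("pics/scene4.png")[90:290,160:480]
cv2.imwrite("pics/c4.png",np.hstack([cv2.resize(a,(400,250)),cv2.resize(b,(400,250))]))
s=env.get_obs(); print(s["ee_pos"],s["orientation"])
```

```text
wrist lid_grip 0.55 [319. 203.] [0.4324 0.0266 0.064 ]
top lid_hinge 0.78 [316. 174.] [0.7073 0.0096 0.052 ]
top lid_hinge 0.47 [314. 207.] [0.5948 0.0165 0.052 ]
scene lid_grip 0.64 [334. 173.] [0.4315 0.0227 0.064 ]
scene lid_hinge 0.7 [293. 239.] [ 0.6986 -0.0005  0.052 ]
[0.4398 0.0241 0.1977] [-3.1385  0.1323  0.0007]
```

View pics/c4.png

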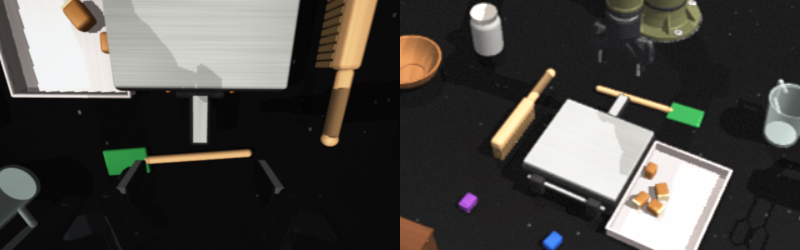

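The left half (wrist) shows the handle bar at about (200,118) midway between the fingers, and the spatula in front of it and clear. The right half (scene) shows the brush standing free beside the toaster and all four breads in the tray. I go down and grip the handle.

>>> {"op": "jog_arm", "data": {
  "deltas": [
    {"claw":0,"translation":[-2,-1,25],"turn":0},
    {"claw":0,"translation":[0,0,30],"turn":0},
    {"claw":0,"translation":[0,0,30],"turn":0},
    {"claw":0,"translation":[0,0,30],"turn":0},
    {"claw":0,"translation":[0,0,20],"turn":0},
    {"claw":0,"translation":[0,0,7],"turn":0},
    {"claw":0,"translation":[0,0,0],"turn":0},
    {"claw":0.4,"translation":[0,0,0],"turn":0},
    {"claw":0.5,"translation":[0,0,0],"turn":0},
    {"claw":1,"translation":[0,0,0],"turn":0},
    {"claw":1,"translation":[0,0,0],"turn":0},
    {"claw":1,"translation":[0,0,0],"turn":0}
  ],
  "squeeze": 50
}}

```text
time_s: 14.62
ee_pos: [0.4387, 0.0262, 0.0572]
orientation: [-3.139, 0.131, -0.003]
contact_force: [-0.4, 1.1, 2.8]
width: 0.367
gripper_force: 49.5
```

>>> {"op": "jog_arm", "data": {
  "deltas": [
    {"claw":1,"translation":[0,0,0],"turn":0},
    {"claw":1,"translation":[0,0,0],"turn":0},
    {"claw":1,"translation":[0,0,0],"turn":0},
    {"claw":1,"translation":[0,0,0],"turn":0}
  ]
}}

```text
time_s: 14.95
ee_pos: [0.4387, 0.0262, 0.0572]
orientation: [-3.139, 0.131, -0.003]
contact_force: [-0.9, 0.1, 5.5]
width: 0.368
gripper_force: 50.0
```

>>> {"op": "jog_arm", "data": {
  "deltas": [
    {"claw":1,"translation":[0.8,0,-11.7],"turn":0},
    {"claw":1,"translation":[1.3,0,-11.7],"turn":0},
    {"claw":1,"translation":[1.8,0,-11.6],"turn":0},
    {"claw":1,"translation":[2.4,0,-11.5],"turn":0},
    {"claw":1,"translation":[2.9,0,-11.4],"turn":0},
    {"claw":1,"translation":[3.3,0,-11.3],"turn":0},
    {"claw":1,"translation":[0,0,0],"turn":0},
    {"claw":1,"translation":[0,0,0],"turn":0}
  ]
}}

```text
time_s: 15.62
ee_pos: [0.4506, 0.0251, 0.1253]
orientation: [-3.138, 0.131, -0.002]
contact_force: [1.7, 2.7, -2.9]
width: 0.367
gripper_force: 50.3
```

Forces are low, so I continue.

>>> {"op": "jog_arm", "data": {
  "deltas": [
    {"claw":1,"translation":[3.8,0,-11.1],"turn":0},
    {"claw":1,"translation":[4.3,0,-10.9],"turn":0},
    {"claw":1,"translation":[4.8,0,-10.7],"turn":0},
    {"claw":1,"translation":[5.2,0,-10.5],"turn":0},
    {"claw":1,"translation":[5.7,0,-10.3],"turn":0},
    {"claw":1,"translation":[6.1,0,-10],"turn":0},
    {"claw":1,"translation":[6.6,0,-9.7],"turn":0},
    {"claw":1,"translation":[7,0,-9.4],"turn":0},
    {"claw":1,"translation":[0,0,0],"turn":0},
    {"claw":1,"translation":[0,0,0],"turn":0}
  ]
}}

```text
time_s: 16.45
ee_pos: [0.4928, 0.0215, 0.208]
orientation: [-3.139, 0.13, 0.004]
contact_force: [-5.5, 3.3, 1.1]
width: 0.37
gripper_force: 52.7
```

>>> {"op": "jog_arm", "data": {
  "deltas": [
    {"claw":1,"translation":[7.4,0,-9.1],"turn":0},
    {"claw":1,"translation":[7.8,0,-8.8],"turn":0},
    {"claw":1,"translation":[8.2,0,-8.4],"turn":0},
    {"claw":1,"translation":[8.5,0,-8.1],"turn":0},
    {"claw":1,"translation":[8.9,0,-7.7],"turn":0},
    {"claw":1,"translation":[9.2,0,-7.3],"turn":0},
    {"claw":1,"translation":[9.5,0,-6.9],"turn":0},
    {"claw":1,"translation":[9.8,0,-6.5],"turn":0},
    {"claw":1,"translation":[10.1,0,-6],"turn":0},
    {"claw":1,"translation":[10.3,0,-5.6],"turn":0},
    {"claw":1,"translation":[0,0,0],"turn":0},
    {"claw":1,"translation":[0,0,0],"turn":0}
  ]
}}

```text
time_s: 17.45
ee_pos: [0.5828, 0.0136, 0.2835]
orientation: [3.138, -0.13, -0.001]
contact_force: [-4.2, 2.4, 6.0]
width: 0.366
gripper_force: 56.2
```

Run:
```python
from h import *
np.set_printoptions(precision=4,suppress=True)
s=env.get_obs(); print(s["ee_pos"],s["contact_force"],s["width"],s["gripper_force"])
F=env.grab_frame("scene"); T=env.grab_frame("top")
cv2.imwrite("pics/s5.png",cv2.resize(F["pixels"][90:290,160:480],None,fx=2.5,fy=2.5,interpolation=cv2.INTER_CUBIC))
for c in ["scene","top"]: 
    for r in env.place_of(c,"lid_grip")[:2]: print(c,r["p"],r["point"])
X=np.array(s["ee_pos"])+[0,0,.008]; print(proj(F,X),proj(T,X))
# predicted lid outline at 60 deg, 57, 63
h=np.array([.707,.0028,.052]); u=np.array([.9966,-.083,0]); v=np.array([.083,.9966,0]); z=np.array([0,0,1.])
for a in (55,60,65):
    t=np.radians(a)
    o=-u*np.cos(t)+z*np.sin(t); n=u*np.sin(t)+z*np.cos(t)
    print(a,[proj(F,h+o*d+n*.036+v*y).round() .tolist() for d,y in ((.2295,.12),(.2295,-.12),(.005,.12),(.005,-.12))])
```

```text
[0.5828 0.0136 0.2835] [-4.2397  2.3737  5.9973] 0.36630946074852405 56.19224667549133
scene 0.8 [314.1, 147.0]
[314.5021 152.6006] [313.8155 194.438 ]
55 [[353.0, 183.0], [270.0, 151.0], [328.0, 261.0], [250.0, 227.0]]
60 [[350.0, 185.0], [266.0, 154.0], [328.0, 262.0], [250.0, 228.0]]
65 [[347.0, 189.0], [262.0, 157.0], [328.0, 263.0], [250.0, 229.0]]
```

View pics/s5.png

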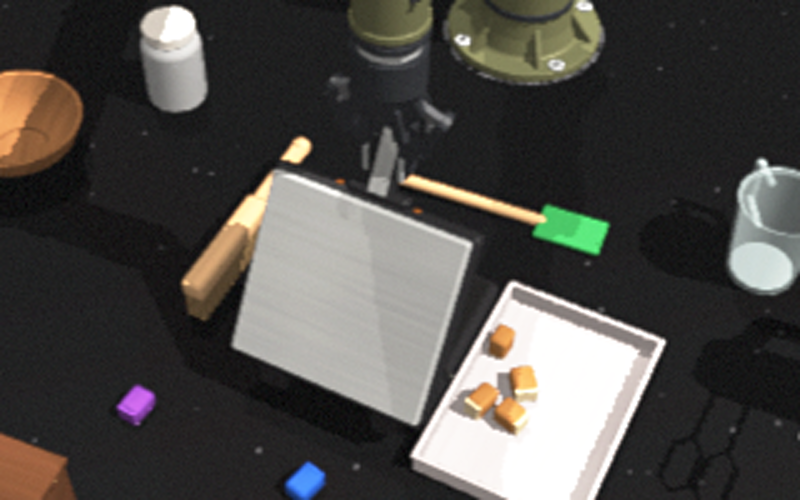

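The lid stands open. Its corners at crop (277,170), (470,240) and (418,423) agree with the outline predicted for 60°, and fitting the measured arc gives 59.6°. I add half a degree and hold still.

>>> {"op": "jog_arm", "data": {
  "deltas": [
    {"claw":1,"translation":[2,0,-1],"turn":0},
    {"claw":1,"translation":[0,0,0],"turn":0},
    {"claw":1,"translation":[0,0,0],"turn":0},
    {"claw":1,"translation":[0,0,0],"turn":0},
    {"claw":1,"translation":[0,0,0],"turn":0},
    {"claw":1,"translation":[0,0,0],"turn":0}
  ]
}}

```text
time_s: 18.15
ee_pos: [0.5839, 0.0135, 0.2841]
orientation: [3.138, -0.13, -0.003]
contact_force: [-5.9, 1.4, 5.3]
width: 0.365
gripper_force: 56.2
```

Run:
```python
from h import *
s=env.get_obs(); print(s["ee_pos"],s["contact_force"],s["width"],abs(np.array(s["joint_vel"])).max())
a=np.degrees(np.arctan2(s["ee_pos"][2]+.008-.052,.7102-s["ee_pos"][0]/.9966+0.0)-np.arctan2(.0132,.27)); print(a)
if 58.5<a<61.5 and s["width"]>.3: print(env.hand_in())
```

```text
[0.58387085 0.01352553 0.28408365] [-5.85568528  1.39454839  5.28624803] 0.3647827950065271 0.0018166304300227794
59.82185780303408
the job is handed in; nothing more can be done
None
```

I swept all four bread ends into the tray with the brush, stood the brush on the bare counter and let go, and handed the job in at about 18 s, still holding the lid by its handle at about 60° (59.8° worked out from the arm's position).

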